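# Open the blue sample canister

## Robot

A 6-joint arm with a two-finger parallel gripper is mounted at the origin on the work surface. World frame = base frame: x ahead of the robot, y to its left, z up, the work surface at z = 0. Lengths are in mm, angles in rad, forces in N, time in s.
With the tool pointing down it reaches from about 375 to 825 mm from the base axis. Payload 5.5 kg.
Tool frame: the origin (TCP) lies at the very end of the fingers, on their centre line; the grasp point (between the pads) lies 19 mm behind it; z points along the fingers, y is the line along which they close (so a half turn about z gives the same grasp; the last joint's range is limited). The gripper opens to 85 mm and grips with 20 to 120 N. Pads are 22 mm wide; open, the fingers measure 114 mm over their backs; the gripper's body (76 mm by 85 mm) begins 54 mm behind the grasp point. The pads swing forward as they close: fully open they stand 13 mm farther back than shut.
Start: joints at [1.287, 0.314, -0.047, 1.21, 0, 1.571], TCP at [168, 575.995, 231.299] pointing down, gripper open.
Joint ranges: [-2.67, 2.67], [-0.69, 1.73], [-1.03, 1.25], [-2.08, 2.16], [-1.42, 1.45], [-3.14, 3.14]. Speed limits (rad/s): [2.39, 2.39, 3.01, 3.14, 3.14, 3.14].

## Interface

Orientations are given as [roll, pitch, yaw] about the fixed x, y, z axes, in that order (R = Rz(yaw) Ry(pitch) Rx(roll)).
In Python, from cell import env gives the robot as it stands.
- The arm moves only by the shell command python3 -m creep 'ROWS' [FORCE]. ROWS is JSON, a list that holds one entry, the list of rows, each a list of 5 numbers: the shift along the tool's x, y, z in cm, then the turn about the tool's z in rad, then the opening, from 0 (shut) to 1 (fully open). In form: [[[x, y, z, twist, gripper], ...]]. A call has exactly 10 rows; each row is the pose to reach, as a shift and turn from the pose commanded when the call began, along the tool's axes at that moment; what a row does not reach only later rows make up. A row lasts 1/10 s, in which the tool goes at most 50 mm and 8.59 degrees, less where a joint would pass 70% of its speed; a pose out of reach is approached as far as the arm can. A call with a gripper value outside its range is refused whole. The fingers move at their own pace and stop on an object; FORCE is the grip in N (left out, the last holds). Time passes only in rows, so rows that repeat a pose let the fingers close, or fill a call up. It gives the time, the measured TCP pose, the force, the opening and the grip force at its end, in the units of the state.
- env.get_state(): the state, without advancing time (a new reading comes with each control period).
- env.read_camera(name): name is "scene" or "top" or "wrist"; returns (picture, depth): 384x512x3 uint8, blue, green, red; 384x512 float32, mm along the optical axis (not along the pixel's ray), 0 where there is no reading.
- env.calibration(name): a dict with "mtx" (3x3 intrinsics, pixels), "R" (3x3) and "t" (3): a world point X has camera coordinates R X + t; the wrist camera has in their place "hand_eye" (4x4, takes a point from camera to tool coordinates, whose origin is the TCP and whose axes are the flange's). Camera axes: x right, y down, z forward; pixel columns grow to the right and rows downward; lengths in mm; the calibration is good to about 2 mm. The wrist camera is an equidistant fisheye: a pixel r from the principal point sees the ray r / f radians off the axis. A picture is of the moment at which its call begins: read the wrist's pose just before it. calibration takes no time and is no camera call.
- env.job_done(): hands the job in; it is judged then, once.
The state is a dict: "time": time; "joint_positions": joint angles; "joint_velocities": joint speeds; "joint_torque": joint torques, N m; "tcp_pos": TCP position; "tcp_rot": TCP orientation; "ft_force": force on the tool from outside, world axes, zero at the start; "wrist_torque": the same for the moment, N m; "opening": opening from 0.0 (shut) to 1.0 (fully open); "grasp_force": force on a finger pad.
Only numpy, scipy, OpenCV 4.12 (cv2) and the standard library are available. Lean on these libraries where they do the work, as an engineer would, in place of code of your own. Each camera call takes 0.05 s, during which the arm holds its last target. There are 200 camera calls.

## Task

Open the blue-capped sample canister: wind its cap anticlockwise by the crank knob until the thread lets go, lift the cap clear of the neck, set it down upright in the white tray and let go. Leave the red-capped canister's crank as it is.

Things in the scene. Friction and masses are not known exactly. Their poses are not given: they have to be found in the camera images.
- blue_cap: Blue screw cap, 59 mm wide, 62 tall, 0.25 kg, on a steel canister bolted down. Round lifting stub on top: 26 wide, 62 to 90 mm above the underside. Flat crank arm along x, 14 to 20 mm up, 86 long. Origin: on the axis at the underside, 71 mm above the bench at first; z up. Once loose, lift it straight up till the underside is above 128 mm (neck top) before going sideways.
- blue_knob (a point): Black upright knob on the blue crank arm: 18 mm wide, 20 to 60 mm above the cap's underside, 76 from its axis; this point: on its axis, 42 mm up. Fingers open over 55 mm may meet the cap. It spins on its pin: circle it, tool unturned, by 25 deg steps. Anticlockwise from above loosens; the cap turns easily, climbs 8 mm a turn, frees at 2.25 turns: give it 2.5 (more is harmless; it may sink back).
- tray: White square tray fixed on the bench, 160 mm a side outside, rim 10 mm high, walls and floor 4 to 5 mm thick. Origin: centre of its underside, on the bench. The crank arm of a cap standing in it passes above the rim.
- red_cap (a joint): Angle of the red cap of the other canister, of the same shape and size, which stands on the other side of the tray; 0 at the start, growing anticlockwise. To be left alone.
Mind the look-alikes: they are no part of the job. Leave any turquoise or yellow look-alike of the blue_cap alone.

How it is judged (in metres and radians):
On the way:
1. the blue cap is off its thread and lifted clear above the neck, upright (height (world z) of blue_cap above 0.13 m and angle between blue_cap's own z axis and vertical below 0.4 rad), for 0.1 s.
At the end, for the whole second after the job is handed in: The blue cap stands upright (within 10 degrees) on the floor of the white tray, its axis within 45 mm of the tray's centre, its underside less than 15 mm above the bench, at rest and released (horizontal distance between blue_cap and tray below 0.045 m and height (world z) of blue_cap below 0.015 m and angle between blue_cap's own z axis and vertical below 0.17 rad and linear speed of blue_cap below 0.02 m/s and contact force between blue_cap and the fingers below 0.1 N); the robot touches nothing.
It fails at once if the red cap is turned by more than 0.35 rad (20 degrees) (value of joint red_cap above 0.35 rad or value of joint red_cap below -0.35 rad).
It also fails if it takes over 72 s, if anything falls off the work surface, if the arm or the gripper's body presses on something with over 40 N, if the wrist force passes 120 N, or if a joint passes its speed limit or range.

## Working session

There is one attempt and no reset: what is moved stays moved. The work goes in short steps, Python scripts to look and compute and a shell command to move; the robot and the scene stay as the last step left them, time stands still between calls to the robot, and variables do not carry over. Pictures are saved under pics/ and viewed, at most 10 in all, crops included, and the job is handed in when it is done.

```bash
ls; mkdir -p pics; python3 - <<'E'
from cell import env
import cv2,numpy as np
s=env.get_state();print(s['time'],s['tcp_pos'],s['tcp_rot'],s['opening'])
a,da=env.read_camera("scene");b,db=env.read_camera("top")
np.savez('v.npz',a=a,da=da,b=b,db=db)
cv2.imwrite('pics/s.png',a);cv2.imwrite('pics/t.png',b)
E
```

```text
pics
0.0 [167.84598792 575.46495941 230.44155627] [-3.13991885e+00 -4.06520888e-05  2.85774646e+00] 0.9996253789883958
```

View pics/s.png

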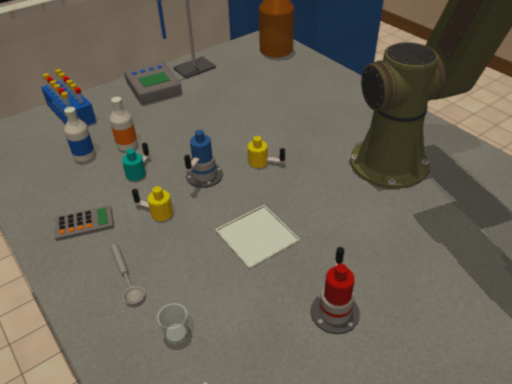

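View pics/t.png

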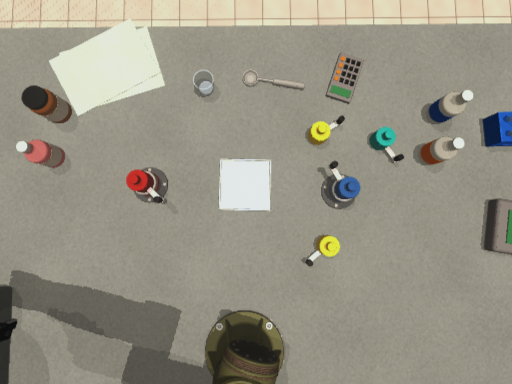

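Candidates in the top view are blue cap (347,188) on a flanged steel canister, turquoise (385,138), yellow (320,131) and (330,246), a blue-labelled bottle (450,108), and red (138,181). I choose (347,188): it is blue, sits on a bolted canister and is opposite red across the tray (245,185).

```bash
cat > h.py <<'E'
import numpy as np,cv2
from cell import env
def cloud(name,d):
    c=env.calibration(name);K=c['mtx'];v,u=np.indices(d.shape)
    p=np.stack([(u-K[0,2])/K[0,0]*d,(v-K[1,2])/K[1,1]*d,d],-1)
    return (p-np.ravel(c['t']))@np.array(c['R'])
def ray(name,u,v,z):
    c=env.calibration(name);K=c['mtx'];R=np.array(c['R'])
    o=-R.T@np.ravel(c['t']);d=R.T@np.array([(u-K[0,2])/K[0,0],(v-K[1,2])/K[1,1],1]);return o+d*(z-o[2])/d[2]
E
python3 - <<'E'
from h import *
f=np.load('v.npz')
for n,i,d in(('top',f['b'],f['db']),('scene',f['a'],f['da'])):
    P=cloud(n,d);hsv=cv2.cvtColor(i,cv2.COLOR_BGR2HSV);H,S,V=cv2.split(hsv)
    u0,v0=(347,182) if n=='top' else (198,155)
    win=np.zeros(H.shape,bool);win[v0-32:v0+32,u0-30:u0+30]=1
    bl=win&(H>100)&(H<125)&(S>120)&(d>0)
    z=P[...,2]
    for lo,hi in((60,125),(125,139),(145,180)):
        m=bl&(z>lo)&(z<hi);print(n,'blue',lo,m.sum(),P[m].mean(0).round(1),(P[m].min(0)+P[m].max(0))/2)
    k=win&(V<50)&(z>85)&(z<145);print('knob',k.sum(),P[k].mean(0).round(1),P[k].min(0).round(),P[k].max(0).round(),[x.mean() for x in np.nonzero(k)])
    if n=='top':
        w=((V>200)&(S<60)).astype('uint8');w[:, :200]=0;w[:,290:]=0;w[:150]=0;w[230:]=0
        c=max(cv2.findContours(w,0,2)[0],key=cv2.contourArea);r=cv2.minAreaRect(c);print(r,ray('top',*r[0],5))
        print('dist', [ (g,ray('top',*g,60).round()) for g in ((320,131),(385,138),(330,246),(310,261),(340,121),(398,158))])
cr=np.hstack([cv2.resize(f['b'][150:220,310:380],(400,400)),cv2.resize(f['a'][115:195,160:240],(400,400))]);cv2.imwrite('pics/c.png',cr)
E
```

```text
top blue 60 1 [ 454.9 -276.2  119.9] [ 454.87160972 -276.18714339  119.86771404]
top blue 125 262 [ 474.3 -293.4  133.3] [ 475.91327942 -295.34682514  131.94664325]
top blue 145 73 [ 477.3 -295.8  160.7] [ 477.32256164 -296.3461438   156.99606248]
knob 26 [ 540.  -256.5  123.2] [ 534. -266.  101.] [ 547. -250.  135.] [np.float64(164.73076923076923), np.float64(333.2307692307692)]
((244.57308959960938, 184.0768280029297), (50.934085845947266, 50.60918426513672), 1.4320961236953735) [500.82977689  -4.13048683   5.        ]
dist [((320, 131), array([ 653., -234.,   60.])), ((385, 138), array([ 630., -430.,   60.])), ((330, 246), array([ 310., -254.,   60.])), ((310, 261), array([ 268., -194.,   60.])), ((340, 121), array([ 683., -296.,   60.])), ((398, 158), array([ 568., -466.,   60.]))]
scene blue 60 225 [ 484.4 -275.4  101.4] [ 481.61504304 -281.75196004   98.20728411]
scene blue 125 179 [ 481.  -286.9  132.4] [ 478.08710932 -294.37027669  131.88114945]
scene blue 145 64 [ 478.7 -291.7  156.2] [ 477.98558176 -293.74554054  154.37087616]
knob 61 [ 544.1 -254.4  115.5] [ 537. -261.   90.] [ 551. -250.  134.] [np.float64(161.68852459016392), np.float64(187.39344262295083)]
```

View pics/c.png

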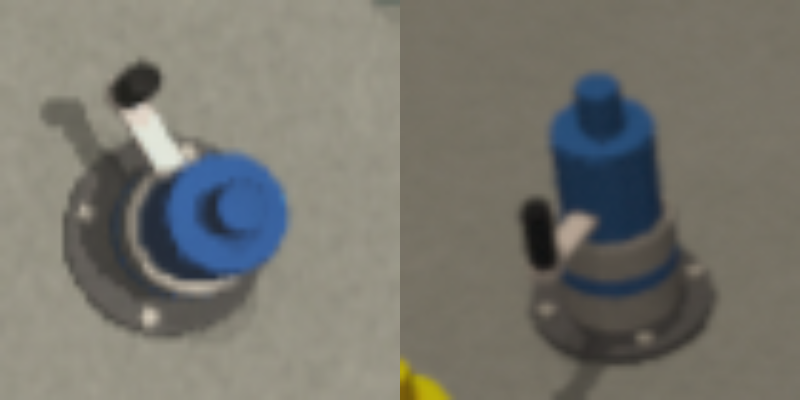

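The crops confirm it: left crop has the stub at (240,205) and the knob at (135,85); right crop has the stub at (598,100) and the knob at (540,235). Axis ≈ (477,-295), knob ≈ (543,-257), 76 mm apart, tray ≈ (501,-4). I travel high and turn the tool to yaw π/2.

```bash
python3 -m creep '[[[-45.7,-31,0,1.287,0.6],[-45.7,-31,0,1.287,0.6],[-45.7,-31,0,1.287,0.6],[-45.7,-31,0,1.287,0.6],[-45.7,-31,0,1.287,0.6],[-45.7,-31,0,1.287,0.6],[-45.7,-31,0,1.287,0.6],[-45.7,-31,0,1.287,0.6],[-45.7,-31,0,1.287,0.6],[-45.7,-31,0,1.287,0.6]]]' 40
```

```text
time: 1.1
tcp_pos: [487.4, 188.8, 231.1]
tcp_rot: [-3.141, -0.0, 1.569]
ft_force: [0.6, 0.9, -0.3]
opening: 0.597
grasp_force: 0.0
```

```bash
python3 -m creep '[[[-44.6,5.6,0,0,0.6],[-44.6,5.6,0,0,0.6],[-44.6,5.6,0,0,0.6],[-44.6,5.6,0,0,0.6],[-44.6,5.6,0,0,0.6],[-44.6,5.6,0,0,0.6],[-44.6,5.6,0,0,0.6],[-44.6,5.6,0,0,0.6],[-44.6,5.6,0,0,0.6],[-44.6,5.6,0,0,0.6]]]'
python3 - <<'E'
from h import *
s=env.get_state();print(s['tcp_pos'],s['tcp_rot'],s['joint_positions'])
c=env.calibration('wrist');print(c)
i,d=env.read_camera('wrist');cv2.imwrite('pics/w.png',i);np.savez('w.npz',i=i,d=d,p=s['tcp_pos'],r=s['tcp_rot'])
E
```

```text
time: 2.1
tcp_pos: [542.5, -260.9, 230.3]
tcp_rot: [-3.141, 0.002, 1.565]
ft_force: [0.2, 0.2, -0.9]
opening: 0.602
grasp_force: 0.0
[ 542.51839286 -260.87343705  230.25954575] [-3.14108995e+00  1.85600608e-03  1.56466393e+00] [-0.44717522  0.31734706 -0.04420525  1.20890631 -0.00189299  1.12975365]
{'mtx': array([[297.31863964,   0.        , 253.32451765],
       [  0.        , 297.31863964, 191.2720018 ],
       [  0.        ,   0.        ,   1.        ]]), 'hand_eye': array([[ 1.34315485e-04, -9.59591832e-01, -2.81395626e-01,
         7.16118382e+01],
       [ 9.99999990e-01,  1.15841161e-04,  8.22871801e-05,
        -1.07258393e+00],
       [-4.63649099e-05, -2.81395634e-01,  9.59591838e-01,
        -1.42789164e+02],
       [ 0.00000000e+00,  0.00000000e+00,  0.00000000e+00,
         1.00000000e+00]])}
```

View pics/w.png

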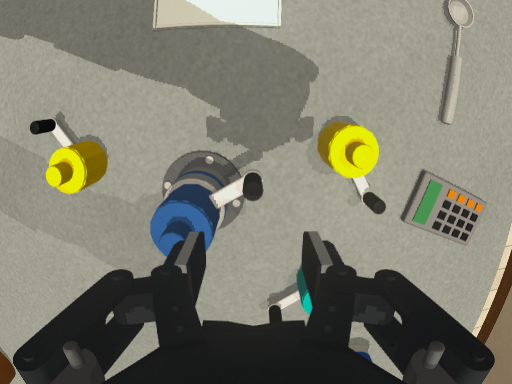

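The knob top is at (254,186) in the wrist image, which casts to about (542,-256), matching the first fix. Both yellow caps and the turquoise one are clear. I descend and grip.

```bash
python3 -m creep '[[[0.4,0,-0,0,0.6],[0.4,0,4,0,0.6],[0.4,0,7,0,0.6],[0.4,0,10,0,0.6],[0.4,0,13.2,0,0.6],[0.4,0,13.2,0,0],[0.4,0,13.2,0,0],[0.4,0,13.2,0,0],[0.4,0,13.2,0,0],[0.4,0,13.2,0,0]]]' 40
python3 - <<'E'
import numpy as np
for c in range(6):
    a=np.radians(30+150*c+15*np.arange(11));x=7.6*(np.cos(a)-np.cos(a[0]));y=7.6*(np.sin(a)-np.sin(a[0]))
    print(','.join('[%.1f,%.1f,%.2f,0,0]'%(Y,X,-.8*15*k/360) for k,(X,Y) in enumerate(zip(x,y)) if k))
E
```

```text
time: 3.15
tcp_pos: [544.0, -251.5, 101.0]
tcp_rot: [3.139, 0.001, 1.571]
ft_force: [1.7, 1.2, 0.2]
opening: 0.182
grasp_force: 38.5
[1.6,-1.2,-0.03,0,0],[2.8,-2.8,-0.07,0,0],[3.5,-4.6,-0.10,0,0],[3.8,-6.6,-0.13,0,0],[3.5,-8.5,-0.17,0,0],[2.8,-10.4,-0.20,0,0],[1.6,-12.0,-0.23,0,0],[0.0,-13.2,-0.27,0,0],[-1.8,-13.9,-0.30,0,0],[-3.8,-14.2,-0.33,0,0]
[-2.0,0.3,-0.03,0,0],[-3.8,1.0,-0.07,0,0],[-5.4,2.2,-0.10,0,0],[-6.6,3.8,-0.13,0,0],[-7.3,5.6,-0.17,0,0],[-7.6,7.6,-0.20,0,0],[-7.3,9.6,-0.23,0,0],[-6.6,11.4,-0.27,0,0],[-5.4,13.0,-0.30,0,0],[-3.8,14.2,-0.33,0,0]
[1.8,0.8,-0.03,0,0],[3.8,1.0,-0.07,0,0],[5.8,0.8,-0.10,0,0],[7.6,0.0,-0.13,0,0],[9.2,-1.2,-0.17,0,0],[10.4,-2.8,-0.20,0,0],[11.1,-4.6,-0.23,0,0],[11.4,-6.6,-0.27,0,0],[11.1,-8.5,-0.30,0,0],[10.4,-10.4,-0.33,0,0]
[-1.2,-1.6,-0.03,0,0],[-2.8,-2.8,-0.07,0,0],[-4.6,-3.5,-0.10,0,0],[-6.6,-3.8,-0.13,0,0],[-8.5,-3.5,-0.17,0,0],[-10.4,-2.8,-0.20,0,0],[-12.0,-1.6,-0.23,0,0],[-13.2,-0.0,-0.27,0,0],[-13.9,1.8,-0.30,0,0],[-14.2,3.8,-0.33,0,0]
[0.3,2.0,-0.03,0,0],[1.0,3.8,-0.07,0,0],[2.2,5.4,-0.10,0,0],[3.8,6.6,-0.13,0,0],[5.6,7.3,-0.17,0,0],[7.6,7.6,-0.20,0,0],[9.6,7.3,-0.23,0,0],[11.4,6.6,-0.27,0,0],[13.0,5.4,-0.30,0,0],[14.2,3.8,-0.33,0,0]
[0.8,-1.8,-0.03,0,0],[1.0,-3.8,-0.07,0,0],[0.8,-5.8,-0.10,0,0],[-0.0,-7.6,-0.13,0,0],[-1.2,-9.2,-0.17,0,0],[-2.8,-10.4,-0.20,0,0],[-4.6,-11.1,-0.23,0,0],[-6.6,-11.4,-0.27,0,0],[-8.5,-11.1,-0.30,0,0],[-10.4,-10.4,-0.33,0,0]
```

Gripping the knob: opening 0.18, grip force 38 N. First 150°.

```bash
python3 -m creep '[[[1.6,-1.2,-0.03,0,0],[2.8,-2.8,-0.07,0,0],[3.5,-4.6,-0.10,0,0],[3.8,-6.6,-0.13,0,0],[3.5,-8.5,-0.17,0,0],[2.8,-10.4,-0.20,0,0],[1.6,-12.0,-0.23,0,0],[0.0,-13.2,-0.27,0,0],[-1.8,-13.9,-0.30,0,0],[-3.8,-14.2,-0.33,0,0]]]'
python3 - <<'E'
from h import *
b,d=env.read_camera('top');cv2.imwrite('pics/t2.png',cv2.resize(b[120:250,280:410],(520,520)))
E
```

```text
time: 4.15
tcp_pos: [399.7, -289.6, 103.5]
tcp_rot: [3.141, -0.0, 1.571]
ft_force: [0.3, 0.5, 1.8]
opening: 0.179
grasp_force: 38.4
```

View pics/t2.png

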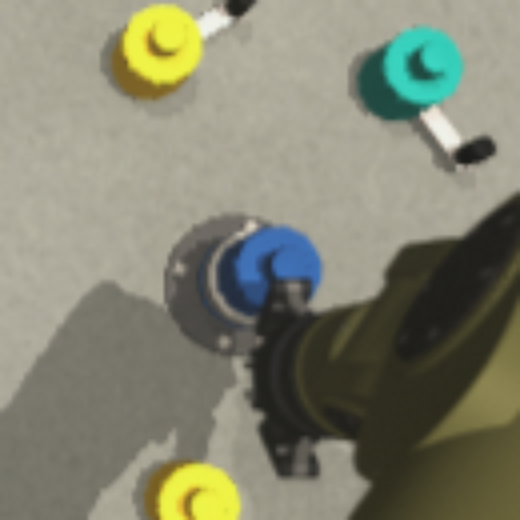

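The old crank spot is empty and the gripper is on the near side of the cap (270,270), so the cap turned with little force. I continue.

```bash
python3 -m creep '[[[-2.0,0.3,-0.03,0,0],[-3.8,1.0,-0.07,0,0],[-5.4,2.2,-0.10,0,0],[-6.6,3.8,-0.13,0,0],[-7.3,5.6,-0.17,0,0],[-7.6,7.6,-0.20,0,0],[-7.3,9.6,-0.23,0,0],[-6.6,11.4,-0.27,0,0],[-5.4,13.0,-0.30,0,0],[-3.8,14.2,-0.33,0,0]]]'
python3 -m creep '[[[1.8,0.8,-0.03,0,0],[3.8,1.0,-0.07,0,0],[5.8,0.8,-0.10,0,0],[7.6,0.0,-0.13,0,0],[9.2,-1.2,-0.17,0,0],[10.4,-2.8,-0.20,0,0],[11.1,-4.6,-0.23,0,0],[11.4,-6.6,-0.27,0,0],[11.1,-8.5,-0.30,0,0],[10.4,-10.4,-0.33,0,0]]]'
```

```text
time: 5.2
tcp_pos: [541.7, -326.7, 106.0]
tcp_rot: [-3.138, -0.0, 1.57]
ft_force: [-9.6, 2.8, 5.3]
opening: 0.18
grasp_force: 39.4
time: 6.2
tcp_pos: [438.6, -220.5, 109.8]
tcp_rot: [3.139, -0.004, 1.573]
ft_force: [0.6, 1.0, 2.1]
opening: 0.183
grasp_force: 39.0
```

```bash
python3 -m creep '[[[-1.2,-1.6,-0.03,0,0],[-2.8,-2.8,-0.07,0,0],[-4.6,-3.5,-0.10,0,0],[-6.6,-3.8,-0.13,0,0],[-8.5,-3.5,-0.17,0,0],[-10.4,-2.8,-0.20,0,0],[-12.0,-1.6,-0.23,0,0],[-13.2,0,-0.27,0,0],[-13.9,1.8,-0.30,0,0],[-14.2,3.8,-0.33,0,0]]]'
python3 -m creep '[[[0.3,2.0,-0.03,0,0],[1.0,3.8,-0.07,0,0],[2.2,5.4,-0.10,0,0],[3.8,6.6,-0.13,0,0],[5.6,7.3,-0.17,0,0],[7.6,7.6,-0.20,0,0],[9.6,7.3,-0.23,0,0],[11.4,6.6,-0.27,0,0],[13.0,5.4,-0.30,0,0],[14.2,3.8,-0.33,0,0]]]'
```

```text
time: 7.2
tcp_pos: [477.0, -363.9, 112.8]
tcp_rot: [3.141, -0.003, 1.57]
ft_force: [-2.7, 8.8, 3.9]
opening: 0.183
grasp_force: 39.8
time: 8.2
tcp_pos: [516.4, -221.7, 116.7]
tcp_rot: [3.137, 0.0, 1.572]
ft_force: [1.5, 0.5, 1.6]
opening: 0.18
grasp_force: 38.9
```

```bash
python3 -m creep '[[[0.8,-1.8,-0.03,0,0],[1.0,-3.8,-0.07,0,0],[0.8,-5.8,-0.10,0,0],[0,-7.6,-0.13,0,0],[-1.2,-9.2,-0.15,0,0],[-2.8,-10.4,-0.15,0,0],[-4.6,-11.1,-0.15,0,0],[-6.6,-11.4,-0.15,0,0],[-8.5,-11.1,-0.15,0,0],[-10.4,-10.4,-0.15,0,0]]]'
```

```text
time: 9.2
tcp_pos: [408.9, -326.5, 118.0]
tcp_rot: [-3.14, -0.001, 1.57]
ft_force: [-1.1, 4.4, 6.6]
opening: 0.174
grasp_force: 38.0
```

```bash
python3 -m creep '[[[0,0,0,0,0.55],[0,0,0,0,0.55],[0,0,0,0,0.55],[0,0,-3,0,0.55],[0,0,-6,0,0.55],[0,0,-10,0,0.55],[0,0,-13,0,0.55],[3,6.8,-13,0,0.6],[3,6.8,-13,0,0.6],[3,6.8,-13,0,0.6]]]'
python3 - <<'E'
from h import *
from scipy.spatial.transform import Rotation as Ro
s=env.get_state();i,d=env.read_camera('wrist');c=env.calibration('wrist');K=c['mtx'];print(s['tcp_pos'],s['ft_force'])
b,db=env.read_camera('top')
cv2.imwrite('pics/w2.png',i)
def stub(P,im,n):
    H,S,V=cv2.split(cv2.cvtColor(im,cv2.COLOR_BGR2HSV));z=P[...,2]
    m=(H>100)&(H<125)&(S>120)&(np.hypot(P[...,0]-477,P[...,1]+295)<45)
    top=z[m].max() if m.any() else 0
    zz=np.histogram(z[m],np.arange(90,200,4));print(n,dict(zip(zz[1],zz[0])))
    q=m&(z>top-8);print(top,q.sum(),P[q].mean(0),(P[q].min(0)+P[q].max(0))/2,np.median(z[q]))
stub(cloud('top',db),b,'top')
v,u=np.indices(d.shape);x=(u-K[0,2])/K[0,0];y=(v-K[1,2])/K[0,0];r=np.hypot(x,y)+1e-9;t=np.tan(r)/r
p=np.stack([x*t*d,y*t*d,d],-1);T=np.array(c['hand_eye']);p=p@T[:3,:3].T+T[:3,3]
P=p@Ro.from_euler('xyz',s['tcp_rot']).as_matrix().T+s['tcp_pos'];stub(P,i,'wrist')
E
```

```text
time: 10.2
tcp_pos: [481.1, -295.3, 247.2]
tcp_rot: [3.14, -0.0, 1.575]
ft_force: [0.6, 0.1, 0.9]
opening: 0.6
grasp_force: 0.0
[ 481.10555598 -295.28763252  247.23932059] [0.56295738 0.11420359 0.88792294]
top {np.int64(90): np.int64(0), np.int64(94): np.int64(0), np.int64(98): np.int64(0), np.int64(102): np.int64(0), np.int64(106): np.int64(0), np.int64(110): np.int64(0), np.int64(114): np.int64(0), np.int64(118): np.int64(0), np.int64(122): np.int64(0), np.int64(126): np.int64(0), np.int64(130): np.int64(0), np.int64(134): np.int64(0), np.int64(138): np.int64(2), np.int64(142): np.int64(3), np.int64(146): np.int64(14), np.int64(150): np.int64(137), np.int64(154): np.int64(102), np.int64(158): np.int64(4), np.int64(162): np.int64(3), np.int64(166): np.int64(1), np.int64(170): np.int64(0), np.int64(174): np.int64(9), np.int64(178): np.int64(43), np.int64(182): np.int64(25), np.int64(186): np.int64(0), np.int64(190): np.int64(0), np.int64(194): np.int64(0)}
286.1918846875774 1 [ 454.24084765 -281.85933225  286.19188469] [ 454.24084765 -281.85933225  286.19188469] 286.1918846875774
wr
[... 212 characters left out ...]
(118): np.int64(39), np.int64(122): np.int64(38), np.int64(126): np.int64(44), np.int64(130): np.int64(37), np.int64(134): np.int64(46), np.int64(138): np.int64(47), np.int64(142): np.int64(49), np.int64(146): np.int64(120), np.int64(150): np.int64(2285), np.int64(154): np.int64(169), np.int64(158): np.int64(36), np.int64(162): np.int64(46), np.int64(166): np.int64(41), np.int64(170): np.int64(51), np.int64(174): np.int64(49), np.int64(178): np.int64(805), np.int64(182): np.int64(30), np.int64(186): np.int64(0), np.int64(190): np.int64(0), np.int64(194): np.int64(0)}
340.29609236669774 4 [ 511.65189296 -285.76057822  339.89604921] [ 511.78565085 -285.74236933  339.65649771] 340.1356007164658
```

View pics/w2.png

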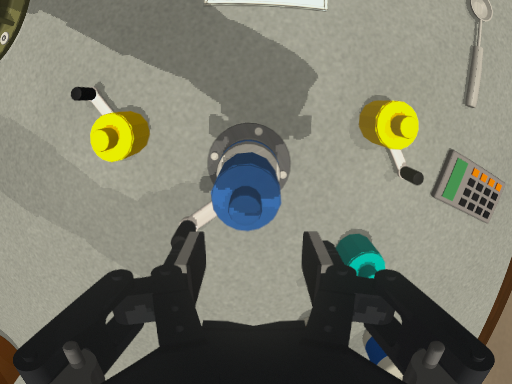

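The stub top is at (246,203), about (475,-294) at z≈180. The cap top is at z≈152, so the cap has climbed about 19 mm. I grip the stub.

```bash
python3 -m creep '[[[0,-0.5,0,0,0.6],[0,-0.5,3,0,0.6],[0,-0.5,6,0,0.6],[0,-0.5,9,0,0.6],[0,-0.5,9,0,0.6],[0,-0.5,9,0,0],[0,-0.5,9,0,0],[0,-0.5,9,0,0],[0,-0.5,9,0,0],[0,-0.5,9,0,0]]]' 70
python3 -m creep '[[[0,0,-0.5,0,0],[0,0,-1,0,0],[0,0,-1.5,0,0],[0,0,-2,0,0],[0,0,-2,0,0],[0,0,-2,0,0],[0,0,-2,0,0],[0,0,-2,0,0],[0,0,-2,0,0],[0,0,-2,0,0]]]'
```

```text
time: 11.3
tcp_pos: [474.8, -298.1, 159.0]
tcp_rot: [3.139, 0.002, 1.571]
ft_force: [0.4, -0.6, 6.2]
opening: 0.277
grasp_force: 68.9
time: 12.3
tcp_pos: [473.6, -297.3, 177.1]
tcp_rot: [-3.141, -0.0, 1.571]
ft_force: [-0.5, 0.4, -2.6]
opening: 0.279
grasp_force: 68.8
```

It is free: −2.6 N is the cap's weight. I lift clear of the neck and go over to the tray.

```bash
python3 -m creep '[[[0,0,-1.5,0,0],[0,0,-3,0,0],[0,0,-4.5,0,0],[0,0,-5.5,0,0],[0,0,-5.5,0,0],[0,0,-5.5,0,0],[0,0,-5.5,0,0],[1.5,0.2,-5.5,0,0],[4,0.5,-5.5,0,0],[7,0.8,-5.5,0,0]]]'
python3 -m creep '[[[3,0.3,0,0,0],[6,0.6,0,0,0],[9,1,0,0,0],[12,1.3,0,0,0],[15,1.5,0,0,0],[18,1.8,0,0,0],[20.5,2,0,0,0],[22,2,0,0,0],[22.3,2,0,0,0],[22.3,2,0,0,0]]]'
python3 - <<'E'
from h import *
s=env.get_state();print(s['tcp_pos'],s['ft_force'])
a,d=env.read_camera('scene');cv2.imwrite('pics/s2.png',cv2.resize(a[60:300,140:380],(600,600)))
E
```

```text
time: 13.3
tcp_pos: [481.3, -226.2, 231.6]
tcp_rot: [-3.141, -0.001, 1.569]
ft_force: [0.5, 0.3, -2.2]
opening: 0.274
grasp_force: 68.9
time: 14.3
tcp_pos: [501.3, -4.2, 232.1]
tcp_rot: [-3.141, 0.0, 1.572]
ft_force: [-0.2, -0.4, -3.5]
opening: 0.275
grasp_force: 68.9
[501.34110535  -4.19844175 232.12574864] [-0.15594943 -0.44650414 -3.47404077]
```

View pics/s2.png

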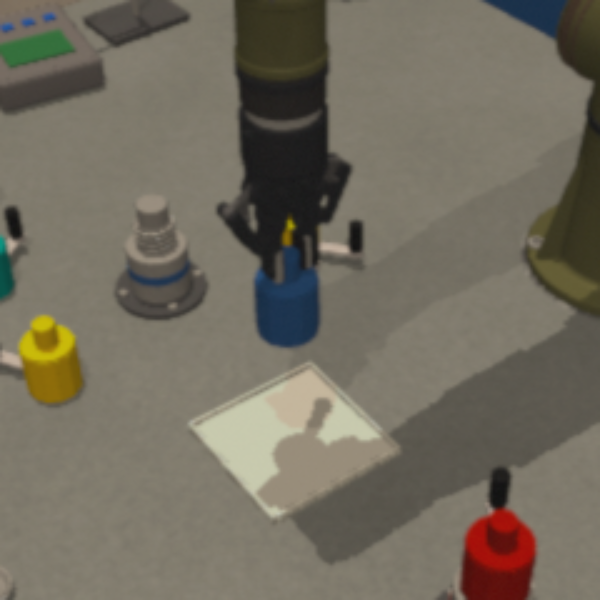

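The cap hangs upright over the tray at (290,300), and the canister neck at (152,240) is bare. I lower it.

```bash
python3 -m creep '[[[0,0,3,0,0],[0,0,6,0,0],[0,0,9,0,0],[0,0,11.5,0,0],[0,0,13.5,0,0],[0,0,14.5,0,0],[0,0,15,0,0],[0,0,15,0,0],[0,0,15,0,0],[0,0,15,0,0]]]'
python3 -m creep '[[[0,0,0.1,0,0],[0,0,0.2,0,0],[0,0,0.3,0,0],[0,0,0.4,0,0],[0,0,0.5,0,0],[0,0,0.5,0,0],[0,0,0.5,0,0],[0,0,0.5,0,0],[0,0,0.5,0,0],[0,0,0.5,0,0]]]'
```

```text
time: 15.35
tcp_pos: [502.6, -4.4, 83.3]
tcp_rot: [3.14, 0.0, 1.571]
ft_force: [0.1, 0.8, -1.8]
opening: 0.277
grasp_force: 69.1
time: 16.35
tcp_pos: [501.7, -4.3, 77.4]
tcp_rot: [3.141, 0.0, 1.571]
ft_force: [0.1, 0.1, -3.1]
opening: 0.281
grasp_force: 69.1
```

```bash
python3 -m creep '[[[0,0,0.1,0,0],[0,0,0.1,0,0],[0,0,0.2,0,0],[0,0,0.2,0,0],[0,0,0.3,0,0],[0,0,0.3,0,0],[0,0,0.3,0,0],[0,0,0.3,0,0],[0,0,0.3,0,0],[0,0,0.3,0,0]]]'
```

```text
time: 17.35
tcp_pos: [501.6, -4.3, 74.3]
tcp_rot: [3.142, 0.0, 1.571]
ft_force: [-0.4, 0.1, -2.5]
opening: 0.276
grasp_force: 69.1
```

```bash
python3 -m creep '[[[0,0,0.1,0,0],[0,0,0.1,0,0],[0,0,0.2,0,0],[0,0,0.2,0,0],[0,0,0.2,0,0],[0,0,0.2,0,0],[0,0,0.2,0,0],[0,0,0.2,0,0],[0,0,0.2,0,0],[0,0,0.2,0,0]]]'
```

```text
time: 18.35
tcp_pos: [501.9, -4.1, 72.8]
tcp_rot: [3.141, -0.0, 1.571]
ft_force: [-1.1, 1.2, 7.3]
opening: 0.279
grasp_force: 69.8
```

Contact (+7 N). I release slowly, retreat straight up, and check.

```bash
python3 -m creep '[[[0,0,0,0,0.4],[0,0,0,0,0.6],[0,0,0,0,0.7],[0,0,0,0,0.7],[0,0,-2,0,0.7],[0,0,-5,0,0.7],[0,0,-9,0,0.7],[0,0,-13,0,0.7],[0,0,-15,0,0.7],[0,0,-15,0,0.7]]]'
python3 - <<'E'
from h import *
a,da=env.read_camera('scene');b,db=env.read_camera('top')
cv2.imwrite('pics/s3.png',cv2.resize(a[110:350,140:380],(600,600)))
P=cloud('scene',da);H,S,V=cv2.split(cv2.cvtColor(a,cv2.COLOR_BGR2HSV));z=P[...,2]
m=(H>100)&(H<125)&(S>120)&(np.hypot(P[...,0]-501,P[...,1]+4)<60)
q=m&(z>82)&(z<110);print(q.sum(),P[q].mean(0),np.median(z[q]))
E
```

```text
time: 19.35
tcp_pos: [503.9, -4.4, 225.7]
tcp_rot: [3.135, 0.0, 1.571]
ft_force: [0.2, -0.3, 0.1]
opening: 0.702
grasp_force: 0.0
73 [ 5.06116628e+02 -4.39522467e-01  9.16828336e+01] 92.71864150678272
```

View pics/s3.png

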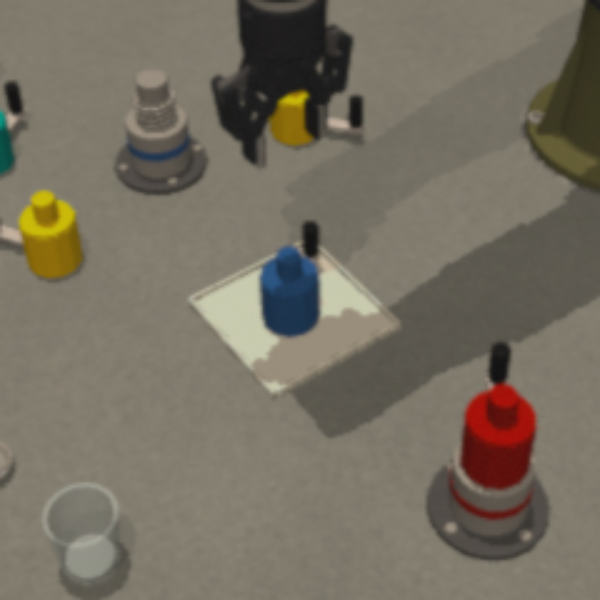

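The cap stands upright at the tray's centre (290,295), its stub top is at ~93 mm, the gripper is clear, and the red cap is unchanged.

```bash
python3 -c "
from cell import env
print(env.job_done())"
```

```text
the job is handed in; nothing more can be done
None
```

I unscrewed the blue cap, lifted it clear of the neck and set it upright near the centre of the white tray. The gripper is clear, the red cap was not touched, and I handed the job in at about 19.5 s; no verdict came back.

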